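# Lock the index head with its pin

### The job

Take the index pin out of its wooden rest: it leans with its collar caught under the steel lip, so tilt it back from the lip before you lift it out. Put it tip first into the slanted guide on the indexing head, then turn the head's black knob until the hidden cross-slot comes under the pin and the pin goes fully home, its collar flush on the guide's mouth. Let go of everything, and leave the weight, the plaster plug and the rubber kidney where they are.

Things in the scene. Friction and masses are not known exactly. Their poses are not given: they have to be found in the camera images.
- index_pin: Loose index pin, 0.08 to 0.13 kg, all round. Origin at the centre of its tip, z along the pin to the grip end. Steel shank 12 mm in diameter, 70 mm long, tip tapered over 5 mm; collar 36 mm in diameter, 5 mm thick (z 70 to 75 mm); black grip 16 mm in diameter (z 75 to 127 mm, the end). It starts in the rest, its grip end leaning about 15 degrees towards the rest's -x side.
- pin_collar (a point): On the pin's axis at the underside of the collar, 70 mm from the tip. Axes as the pin's.
- pin_grip (a point): On the pin's axis, 108 mm from the tip: a good place to hold it, which keeps fingers off the collar and the lip. Axes as the pin's.
- pin_rest: Fixed wooden pin rest, base 105 x 60 x 17 mm. Origin on the bench under the middle of the 17 x 17 mm foot pocket (floor 6 mm above the bench), z up. On the -x side a wooden post, 26 mm wide, 62 mm high, its face at x = -20 mm; the shank leans on it. Behind it a steel riser with a lip. The pin comes out when tilted about its foot to upright (grip end towards +x) and then raised.
- lip_edge (a point): Middle of the lip's free edge, 89 mm above the bench, 29.5 mm from the rest's origin on its -x side. The lip, 12 mm wide and 6 mm thick, reaches about 6 mm over the edge of the leaning pin's collar: pulled along its leaning axis the pin catches.
- index_head: Fixed indexing head: grey round housing 128 mm in diameter, 56 mm high, on a base plate 130 x 150 mm. Origin on the bench on the knob's axis, z up; the guide is on its -x side. Inside, unseen, a bushing turns with the knob. Its flange has one straight slot 15 mm wide right across, so the pin can drop at two knob positions half a turn apart; where differs each time, never in line at the start.
- knob_mid (a point): Middle of the black ribbed round knob, 36 mm in diameter, 86 to 114 mm above the bench; the point is at 100 mm, on the vertical turning axis. It has no mark, turns either way without end with light friction and stays where left. At most half a turn either way is needed, with a new hold when the wrist runs out of room.
- guide: Fixed slanted steel guide tube. Origin at the centre of its mouth, 79 mm above the bench, 64 mm from the knob's axis; z out of the bore, leaning 30 degrees from vertical away from the knob. Bore 14 mm in diameter, 44 mm long, flared to 20 mm over the top 8 mm; 40 mm across outside. With the slot out of line the tip stops on the flange, the collar about 18 mm off the mouth.
- bore_end (a point): Inner end of the guide's bore, on its axis 44 mm below the mouth. A pin let go in the guide rests on the flange. Turned slowly (0.5 rad/s is safe), the slot lets it slide down by its own weight, and it then blocks the knob; pressed by the slot it may hang part way and want the knob eased or a light push on its end. Home, the collar lies on the mouth within about 1 mm.
- weight: Bystander: loose pale metal weight with a knob, 50 x 50 x 50 mm, on the bench; origin under its middle.
- plug: Bystander: loose white plaster block with two round knobs, 60 x 68 x 58 mm, on the bench; origin under its middle.
- kidney: Bystander: loose rubber kidney (a flat curved scraper), 52 x 96 x 9 mm, on the bench; origin under its middle.
Mind the look-alikes: they are no part of the job. Of the things like the index_pin, leave any that is purple; of the rest the larger one is meant.

How it is judged:
On the way:
1. the pin is out of its rest, lifted clear of the lip (distance between pin_collar and lip_edge above 0.06 m and height (world z) of pin_collar above 0.085 m), for 0.1 s.
At the end, for the whole second after the job is handed in: The pin stands tip down in the guide, in line with it (0.08 rad), its collar within 3 mm of the guide's mouth along the bore and within 4 mm sideways, at rest (z of pin_collar in the frame of guide between -0.003 and 0.003 m and x of pin_collar in the frame of guide between -0.004 and 0.004 m and y of pin_collar in the frame of guide between -0.004 and 0.004 m and z of index_pin in the frame of guide below -0.05 m and angle between the z axis of index_pin and the z axis of guide, either way round below 0.08 rad and linear speed of index_pin below 0.02 m/s); the robot touches nothing.
It fails at once if the weight is moved by more than 25 mm (distance of weight from where it was at the start of the episode above 0.025 m).
It fails at once if the plaster plug is moved by more than 25 mm (distance of plug from where it was at the start of the episode above 0.025 m).
It fails at once if the rubber kidney is moved by more than 25 mm (distance of kidney from where it was at the start of the episode above 0.025 m).
It also fails if it takes over 58 s, if anything falls off the work surface, if the arm or the gripper's body presses on something with over 40 N, if the wrist force passes 120 N, or if a joint passes its speed limit or range.

### The arm

A 7-joint arm with a two-finger parallel gripper is mounted at the origin on a cart in front of the work surface, level with it; the furniture and walls round the work are solid. World frame = base frame: x ahead of the robot, y to its left, z up, the work surface at z = 0. Lengths are in m, angles in rad, forces in N, time in s.
With the tool pointing down it reaches from about 0.4 to 0.9 m from the base axis. Payload 5.5 kg.
Tool frame: the origin (TCP) lies on the mounting face of the last link; the fingertips stand 178 mm ahead of it and the grasp point (between the pads) lies 159 mm ahead of it (env.grip_depth is the distance from the TCP to the grasp point, in m); x points along the fingers, y is the direction in which the jaws open and shut, and the axes are right-handed (so a half turn about x gives the same grasp; the last joint's range is limited). The gripper opens to 92 mm and grips with 3 to 60 N. Pads are 19 mm wide; open, the fingers measure 130 mm over their backs; the gripper's body (75 mm by 190 mm) begins 47 mm behind the grasp point.
Start: joints at [-0.998, 0.501, -0.427, 1.55, 0.221, 1.138, -0.21], TCP at [0.198, 0.619, 0.405] pointing down, gripper open.
Joint ranges: [-2.88, 2.88], [-0.31, 2.03], [-1.54, 1.56], [0.2, 2.42], [-1.41, 4.55], [0.19, 2.02], [-2.57, 2.57]. Speed limits (rad/s): [2.57, 2.57, 3.14, 3.14, 3.14, 3.14, 3.14].

### API

Orientations are given as [roll, pitch, yaw] about the fixed x, y, z axes, in that order (R = Rz(yaw) Ry(pitch) Rx(roll)).
In Python, from plant import env, vision, order gives the robot as it stands. The module is installed in compiled form; this text tells all that it offers.
- The arm moves only by the tool move_arm, never from a script. Its argument "plan" is a list of rows, each a list of 6 numbers: the shift along the tool's x, y, z in units of 40 mm (1.0 is 40 mm), then the turn, a rotation vector about the tool's x, y, z in units of 8 degrees (1.0 is 8 degrees). A call has 1 to 5 rows; each row shifts and turns the commanded pose from where the row before left it, along the tool's axes as they then stand; what a row does not reach is not made up. A row lasts 1/10 s, in which the tool goes at most 50 mm and 8.59 degrees, less where a joint would pass 70% of its speed; a pose out of reach is approached as far as the arm can. A call with a number of a shift or a turn outside -1 to 1 is refused whole. A call with a gripper value outside its range is refused whole. "grip" is the opening, from 0 (shut) to 1 (fully open), set as the call begins (left out, the last holds). The fingers move at their own pace and stop on an object; "grip_force" is the grip in N (left out, the last holds). Time passes only in rows, so rows that do not move let the fingers close. It gives the time, the measured TCP pose, the force and the opening at its end, in the units of the state.
- env.get_state(): the state, without advancing time (a new reading comes with each control period).
- vision.grab_frame(name): name is "scene" or "side" or "wrist"; returns the picture (480x640x3 uint8, red, green, blue); there is no depth.
- vision.camera_model(name): a dict with "fov_y" (degrees; the focal length in pixels is half the picture's height over the tangent of half this angle, whatever the lens; pixels are square), "cx", "cy" (the principal point, pixels), "dist" ([k1, k2, p1, p2, k3] as OpenCV has them; the pictures are not rectified), "T" (4x4, takes a point from camera to world coordinates); the wrist camera has in their place "hand_eye" (4x4, takes a point from camera to tool coordinates, whose origin is the TCP and whose axes are the tool frame's). Camera axes: x right, y down, z forward; pixel columns grow to the right and rows downward; lengths in m; the calibration is good to about 2 mm. A picture is of the moment at which its call begins: read the wrist's pose just before it. camera_model takes no time and is no camera call.
- order.sign_off(): hands the job in, once; it reports no verdict.
The state is a dict: "time_s": time; "qpos": joint angles; "qd": joint speeds; "joint_torque": joint torques, N m; "position": TCP position; "tool_rot": TCP orientation; "wrist_force": force on the tool from outside, world axes, zero at the start; "torque": the same for the moment, N m; "finger_gap": opening from 0.0 (shut) to 1.0 (fully open).
Only numpy, scipy, OpenCV 4.12 (cv2) and the standard library are available. Lean on these libraries where they do the work, as an engineer would, in place of code of your own. Each camera call takes 0.05 s, during which the arm holds its last target.

## Working session

There is one attempt and no reset: what is moved stays moved. The work goes in short steps, Python scripts to look and compute and a tool call to move; the robot and the scene stay as the last step left them, time stands still between calls to the robot, and variables do not carry over. Pictures are saved under pics/ and viewed, and the job is handed in when it is done.

Besides the shell and the picture viewer there is one more tool, called after "Call:" as a command line: name --pt "numbers of a row" for each row, then --argument value for the rest. move_arm: Moves the arm, as the interface text tells. Its arguments: {"type":"object","properties":{"plan":{"type":"array","items":{"type":"array","items":{"type":"number"}}},"grip":{"type":"number"},"grip_force":{"type":"number"}},"required":["plan"]}

```bash
mkdir -p pics
python3 - <<'E'
from plant import env, vision, order
import cv2, numpy as np
np.set_printoptions(precision=4,suppress=True)
for n in ["scene","side","wrist"]:
    s=env.get_state()
    im=vision.grab_frame(n); cv2.imwrite(f"pics/{n}0.png",im[:,:,::-1]); print(n,vision.camera_model(n))
print(env.get_state())
E
```

```text
scene {'fov_y': 46.75848737882249, 'cx': 314.529258873065, 'cy': 229.55635429336314, 'dist': array([-0.0116,  0.    ,  0.    ,  0.    ,  0.    ]), 'T': array([[ 0.7824, -0.3949,  0.4815,  0.0017],
       [-0.6224, -0.4697,  0.6261, -0.6265],
       [-0.021 , -0.7896, -0.6133,  0.7969],
       [ 0.    ,  0.    ,  0.    ,  1.    ]])}
side {'fov_y': 46.929711865067, 'cx': 318.4948979853443, 'cy': 238.24649501771435, 'dist': array([0.0243, 0.    , 0.    , 0.    , 0.    ]), 'T': array([[-0.9725, -0.1133,  0.2036,  0.3484],
       [-0.233 ,  0.456 , -0.859 ,  0.9854],
       [ 0.0044, -0.8828, -0.4698,  0.5709],
       [ 0.    ,  0.    ,  0.    ,  1.    ]])}
wrist {'fov_y': 67.920620288972, 'cx': 326.96771120419277, 'cy': 241.65117611494856, 'dist': array([-0.0159,  0.    ,  0.    ,  0.    ,  0.    ]), 'hand_eye': array([[ 0.0008, -0.287 ,  0.9579,  0.02  ],
       [ 1.    ,  0.    , -0.0008, -0.0004],
       [ 0.0002,  0.9579,  0.287 , -0.0773],
       [ 0.    ,  0.    ,  0.    ,  1.    ]])}
{'time_s': 0.15, 'qpos': array([-0.9978,  0.5016, -0.4268,  1.5512,  0.2208,  1.1383, -0.2103]), 'qd': array([ 0.0005, -0.0032, -0.0001, -0.0031, -0.0005,  0.0013, -0.0003]), 'joint_torque': array([ -0.0067, -56.7108,  -5.8252, -27.9455,  -0.0687,   0.0267,
         0.0001]), 'position': array([0.1981, 0.6188, 0.4039]), 'tool_rot': array([-1.6176,  1.5694, -1.9274]), 'wrist_force': array([-0.2326,  0.1473, -0.2361]), 'torque': array([0.0241, 0.0087, 0.0097]), 'finger_gap': 0.9986986404407262}
```

View pics/scene0.png

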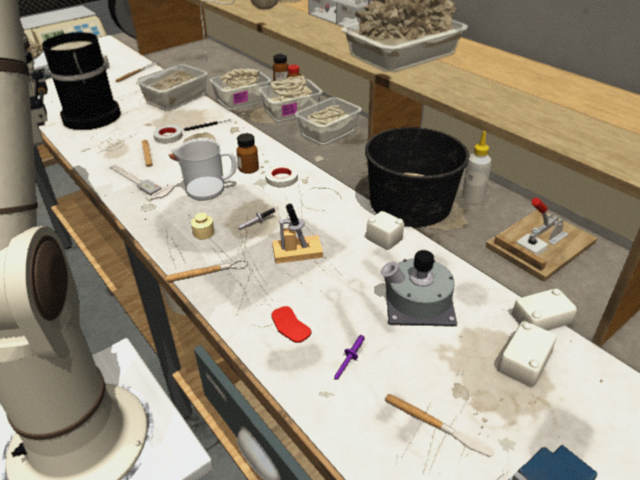

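View pics/side0.png

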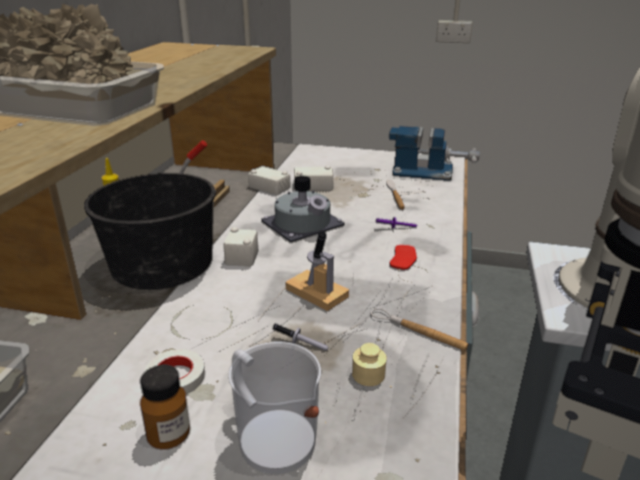

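View pics/wrist0.png

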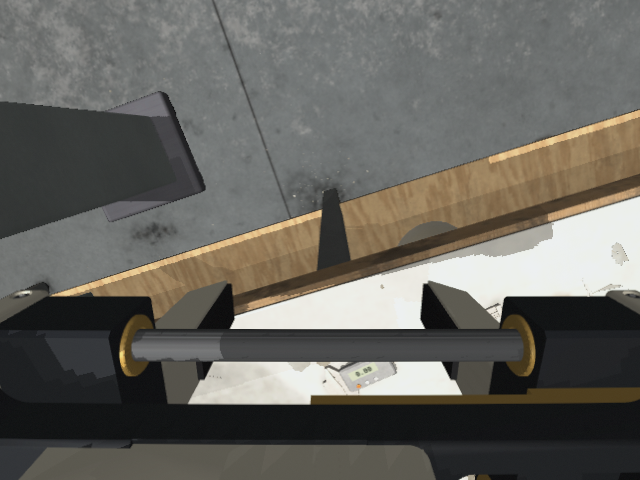

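The pin-like things in the scene picture are: the pin in the rest at about (293,216), a small pin lying at (257,218), and a purple one at (350,355). I choose the one in the rest, since it is non-purple and larger, and check it in a close crop.

Run:
```python
import cv2, numpy as np
a=cv2.imread("pics/scene0.png");b=cv2.imread("pics/side0.png")
def crop(im,x,y,w,h,s): return cv2.resize(im[y:y+h,x:x+w],None,fx=s,fy=s,interpolation=cv2.INTER_CUBIC)
cv2.imwrite("pics/c1.png",np.hstack([crop(a,230,190,100,80,4),crop(b,270,225,100,80,4)]))
cv2.imwrite("pics/c2.png",np.hstack([crop(a,370,240,100,90,4),crop(b,250,165,100,90,4)]))
```

```text
(no output)
```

View pics/c1.png

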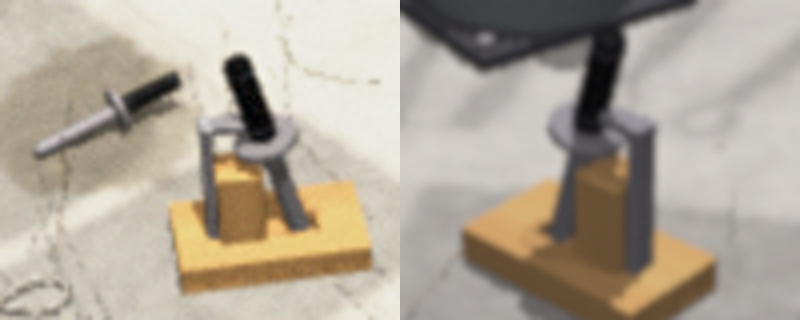

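View pics/c2.png

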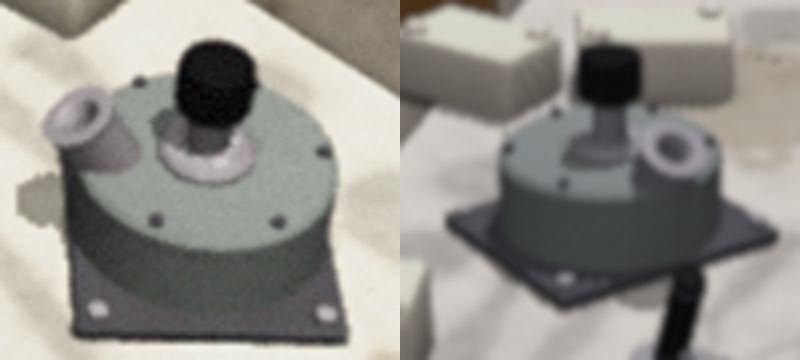

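The crop confirms it: the pin leans in the wooden rest with its black grip at (289,206) and its collar under the lip at (297,225). The lying pin is smaller, so it's a decoy. In the same scene picture the guide mouth is at (390,268) and the knob at (424,261).

```bash
cat > h.py <<'E'
import numpy as np, cv2
from scipy.spatial.transform import Rotation as R
from scipy.optimize import least_squares
np.set_printoptions(precision=4,suppress=True)
from plant import env, vision, order
def K(m):
    f=240/np.tan(np.radians(m["fov_y"])/2); return np.array([[f,0,m["cx"]],[0,f,m["cy"]],[0,0,1.]])
def toolT(s):
    T=np.eye(4); T[:3,:3]=R.from_euler('xyz',s["tool_rot"]).as_matrix(); T[:3,3]=s["position"]; return T
def camT(name,s=None):
    m=vision.camera_model(name)
    return m["T"] if name!="wrist" else toolT(s)@m["hand_eye"]
def proj(name,P,T=None):
    m=vision.camera_model(name); T=m["T"] if T is None else T
    Ti=np.linalg.inv(T)
    return cv2.projectPoints(np.atleast_2d(P).astype(float),cv2.Rodrigues(Ti[:3,:3])[0],Ti[:3,3],K(m),m["dist"])[0].reshape(-1,2)
def ray(name,px,T=None):
    m=vision.camera_model(name); T=m["T"] if T is None else T
    u=cv2.undistortPoints(np.array([[px]],float),K(m),m["dist"])[0,0]
    d=T[:3,:3]@np.array([u[0],u[1],1]); return T[:3,3],d/np.linalg.norm(d)
def onz(name,px,z,T=None):
    o,d=ray(name,px,T); return o+d*(z-o[2])/d[2]
def tri(obs):
    A=np.zeros((3,3));b=np.zeros(3)
    for o,d in obs:
        M=np.eye(3)-np.outer(d,d);A+=M;b+=M@o
    p=np.linalg.solve(A,b); return p,[np.linalg.norm((np.eye(3)-np.outer(d,d))@(p-o)) for o,d in obs]
E
python3 - <<'E'
from h import *
def t(n,a,b): print(n,*tri([ray("scene",a),ray("side",b)]))
t("knob",(424,261.2),(302.5,183.75)); t("mouth",(390,268.25),(319,202.2))
t("gripend",(230+236/4,190+60/4),(270+210/4,225+38/4))
t("collar",(230+268/4,190+135/4),(270+180/4,225+135/4))
t("lipcorner",(230+202/4,190+122/4),(270+(640-400)/4,225+120/4))
for z in(.1,): print("knob@",onz("scene",(424,261.2),z),onz("side",(302.5,183.75),z))
z=.079; print("mouth@",onz("scene",(390,268.25),z),onz("side",(319,202.2),z))
print("base corners z=.017")
for c in [(168,210),(365,185),(372,245),(180,270)]: print("sc",onz("scene",(230+c[0]/4,190+c[1]/4),.017))
for c in [(465,230),(545,180),(718,263),(628,302)]: print("si",onz("side",(270+(c[0]-400)/4,225+c[1]/4),.017))
E
```

```text
knob [ 0.6489 -0.1236  0.0976] [np.float64(0.00020482745339091732), np.float64(0.00020482745339103)]
mouth [ 0.6014 -0.0812  0.0769] [np.float64(0.0010980584859671366), np.float64(0.0010980584859669577)]
gripend [0.5383 0.1572 0.1266] [np.float64(0.0007370315508475453), np.float64(0.0007370315508475607)]
collar [0.5528 0.1523 0.0732] [np.float64(0.0007197998636031777), np.float64(0.0007197998636030794)]
lipcorner [0.5212 0.1653 0.0913] [np.float64(0.0010418768605113845), np.float64(0.001041876860511328)]
knob@ [ 0.647  -0.1252  0.1   ] [ 0.6471 -0.1177  0.1   ]
mouth@ [ 0.6011 -0.0824  0.079 ] [ 0.5991 -0.0752  0.079 ]
base corners z=.017
sc [0.5121 0.1939 0.017 ]
sc [0.6103 0.1406 0.017 ]
sc [0.5802 0.0974 0.017 ]
sc [0.4876 0.1477 0.017 ]
si [0.6058 0.1568 0.017 ]
si [0.5811 0.1049 0.017 ]
si [0.4869 0.1559 0.017 ]
si [0.5197 0.1959 0.017 ]
```

```bash
cat >> h.py <<'E'
from scipy.linalg import logm, expm
def go(Ttgt, T0=None, N=None, vmax=0.9):
    """identical rows reaching Ttgt"""
    if T0 is None: T0=toolT(env.get_state())
    Tr=np.linalg.inv(T0)@Ttgt
    L=np.real(logm(Tr))
    n=1
    while True:
        S=expm(L/n); s=S[:3,3]/.04; w=R.from_matrix(S[:3,:3]).as_rotvec()/np.radians(8)
        if (N is None and max(abs(s).max(),abs(w).max())<=vmax and np.linalg.norm(s)<1.2 and np.linalg.norm(w)<1.0) or n==N: break
        n+=1
    row=np.round(np.r_[s,w],2)
    st=np.eye(4); st[:3,3]=row[:3]*.04; st[:3,:3]=R.from_rotvec(row[3:]*np.radians(8)).as_matrix()
    T=T0.copy()
    for i in range(n): T=T@st
    e=Ttgt[:3,3]-T[:3,3]
    print(n,"rows of",row.tolist(),"resid mm",e*1000,"deg",np.degrees(R.from_matrix(T[:3,:3].T@Ttgt[:3,:3]).magnitude()))
    return n,row,T
def pose(xaxis,yaxis,graspP):
    """tool frame: x axis along fingers, y jaws; grasp point"""
    x=xaxis/np.linalg.norm(xaxis); y=yaxis-x*(x@yaxis); y/=np.linalg.norm(y)
    T=np.eye(4); T[:3,:3]=np.c_[x,y,np.cross(x,y)]; T[:3,3]=graspP-env.grip_depth*x; return T
def gp(T): return T[:3,3]+env.grip_depth*T[:3,0]
# estimates
rest_o=np.array([.567,.142,0]); ry=np.radians(-28.5)
rx=np.array([np.cos(ry),np.sin(ry),0]); ryv=np.array([-np.sin(ry),np.cos(ry),0])
knob=np.array([.6485,-.123,.1]); mouth=np.array([.6010,-.0810,.079])
def pinaxis(lean): return -np.sin(lean)*rx+np.array([0,0,np.cos(lean)])
E
python3 - <<'E'
from h import *
T0=toolT(env.get_state()); print(T0, env.grip_depth)
ax=pinaxis(np.radians(15)); tip=rest_o+np.array([0,0,.006])+.0012*rx
g=tip+.108*ax
for sgn in (1,-1):
    go(pose(-ax,sgn*ryv,g+.12*ax),T0)
E
```

```text
[[-0.0005  0.3049  0.9524  0.1981]
 [-0.0013  0.9524 -0.3049  0.6188]
 [-1.     -0.0014 -0.0001  0.4039]
 [ 0.      0.      0.      1.    ]] 0.1592
12 rows of [0.16, -0.6, 0.88, 0.11, -0.16, -0.01] resid mm [-1.5379  0.1416 -0.1518] deg 0.5634728422442107
24 rows of [0.13, -0.68, -0.39, -0.87, 0.01, -0.12] resid mm [ 1.4638  7.2471 -2.7001] deg 0.9944619032457875
```

Call:
move_arm --pt "0.16 -0.6 0.88 0.11 -0.16 -0.01" --pt "0.16 -0.6 0.88 0.11 -0.16 -0.01" --pt "0.16 -0.6 0.88 0.11 -0.16 -0.01" --pt "0.16 -0.6 0.88 0.11 -0.16 -0.01" --pt "0.16 -0.6 0.88 0.11 -0.16 -0.01"

```text
time_s: 0.65
position: [0.3258, 0.4451, 0.3803]
tool_rot: [-0.03, 1.458, -0.417]
wrist_force: [0.7, 0.9, -0.6]
finger_gap: 1.0
```

Call:
move_arm --pt "0.16 -0.6 0.88 0.11 -0.16 -0.01" --pt "0.16 -0.6 0.88 0.11 -0.16 -0.01" --pt "0.16 -0.6 0.88 0.11 -0.16 -0.01" --pt "0.16 -0.6 0.88 0.11 -0.16 -0.01" --pt "0.16 -0.6 0.88 0.11 -0.16 -0.01"

```text
time_s: 1.15
position: [0.4403, 0.2629, 0.3767]
tool_rot: [0.014, 1.346, -0.451]
wrist_force: [0.7, 0.9, -0.2]
finger_gap: 1.0
```

Run:
```python
from h import *
s=env.get_state(); T0=toolT(s); print(s["time_s"],s["qpos"],s["position"]); print(T0[:3,:3])
ax=pinaxis(np.radians(15)); tip=rest_o+np.array([0,0,.006])+.0012*rx
g=tip+.108*ax
go(pose(-ax,ryv,g+.12*ax),T0)
```

```text
1.15 [-0.4908  0.2334 -0.1966  1.9804  0.3291  0.8621  0.2196] [0.4403 0.2629 0.3767]
[[ 0.2002  0.4478  0.8714]
 [-0.097   0.8941 -0.4372]
 [-0.9749  0.003   0.2224]]
2 rows of [0.16, -0.59, 0.85, 0.11, -0.13, -0.04] resid mm [-0.3738 -0.1799  0.1693] deg 0.08296104195798516
```

Tracking is exact. I take a look from the standoff.

Call:
move_arm --pt "0.16 -0.59 0.85 0.11 -0.13 -0.04" --pt "0.16 -0.59 0.85 0.11 -0.13 -0.04" --pt "0 0 0 0 0 0"

```text
time_s: 1.45
position: [0.4821, 0.185, 0.38]
tool_rot: [-0.01, 1.308, -0.516]
wrist_force: [-0.1, -0.1, 0.5]
finger_gap: 1.002
```

```bash
cat > look.py <<'E'
from h import *
import sys
tag=sys.argv[1]
for n in sys.argv[2:]:
    s=env.get_state(); im=vision.grab_frame(n); cv2.imwrite(f"pics/{n}_{tag}.png",im[:,:,::-1])
    np.savez(f"pics/{n}_{tag}.npz",T=camT(n,s),tool=toolT(s))
s=env.get_state();print(s["time_s"],s["position"],s["qpos"],s["wrist_force"],s["torque"],s["finger_gap"])
E
python3 look.py a wrist scene
```

```text
1.55 [0.48   0.1903 0.3798] [-0.3875  0.2212 -0.1363  1.9898  0.3439  0.8237  0.3325] [-0.6058  0.8956 -0.3287] [ 0.2181  0.3228 -0.0734] 0.9982681601178809
```

View pics/wrist_a.png

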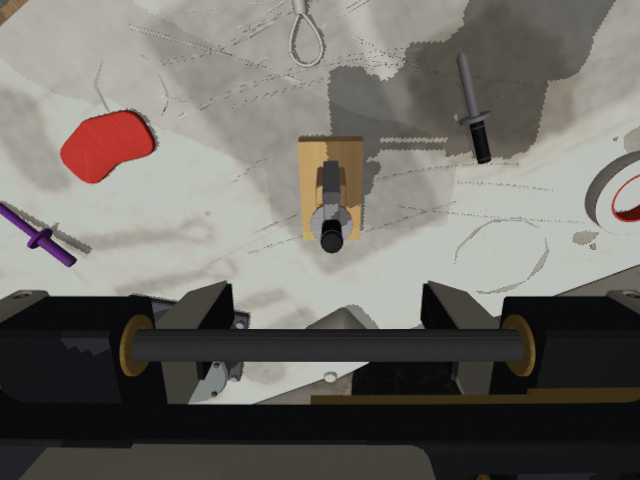

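View pics/scene_a.png

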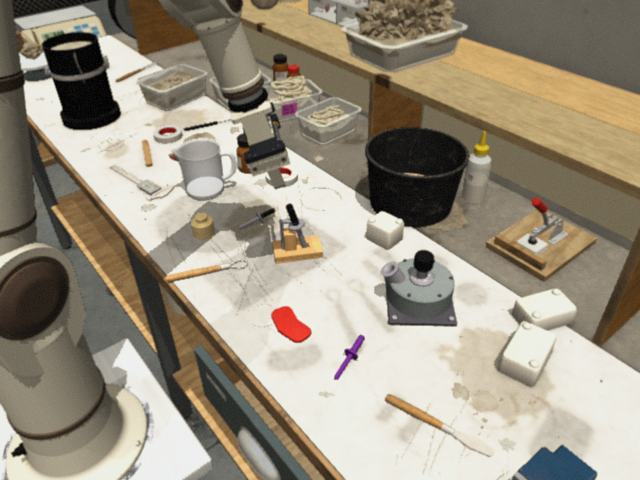

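The wrist picture shows the rest at the centre: grip end at (331,241), collar at (330,222), base corners at (299,137), (363,137) and (364,238). I compare these with the model.

Run:
```python
from h import *
d=np.load("pics/wrist_a.npz"); T=d["T"]
ax=pinaxis(np.radians(15)); tip=rest_o+np.array([0,0,.006])+.0012*rx
print("pred gripend,collar top",proj("wrist",[tip+.127*ax,tip+.075*ax],T))
c=[onz("wrist",p,.017,T) for p in [(299,137),(363,137),(364,238),(302,240)]]; print(np.array(c))
a=(c[2]-c[1]); print("edge yaw",np.degrees(np.arctan2(a[1],a[0])),np.linalg.norm(a)); a=(c[3]-c[0]); print(np.degrees(np.arctan2(a[1],a[0])),np.linalg.norm(a)); a=c[1]-c[0];print(np.degrees(np.arctan2(a[1],a[0]))-90,np.linalg.norm(a))
ge=[("scene",(289,205),None),("side",(270+210/4,225+38/4),None),("wrist",(331,241),T)]
print(tri([ray(*g) for g in ge]))
im=cv2.imread("pics/wrist_a.png"); cv2.imwrite("pics/wa_c.png",cv2.resize(im[120:260,270:400],None,fx=4,fy=4,interpolation=cv2.INTER_CUBIC))
```

```text
pred gripend,collar top [[333.3729 243.9103]
 [332.6499 225.7611]]
[[0.486  0.1521 0.017 ]
 [0.514  0.2028 0.017 ]
 [0.6105 0.1569 0.017 ]
 [0.5809 0.098  0.017 ]]
edge yaw -25.416652023138106 0.10689292610589621
-29.673415874275207 0.10925330057080962
-28.943961646009583 0.057889292277819526
(array([0.5379, 0.1566, 0.1266]), [np.float64(0.0010173599641129336), np.float64(0.0006972609463332242), np.float64(0.0006717775431973956)])
```

View pics/wa_c.png

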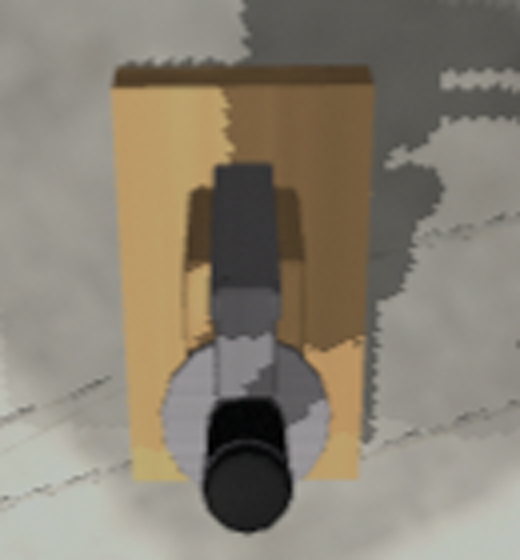

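```bash
sed -i 's/^rest_o=.*/rest_o=np.array([.5660,.1415,0]); ry=np.radians(-28.5)/' h.py
python3 - <<'E'
from h import *
d=np.load("pics/wrist_a.npz"); T=d["T"]
for p in [(298.2,141.2),(363,141.2),(359.5,239.5),(303.7,240)]: print(onz("wrist",p,.017,T))
T0=toolT(env.get_state()); print(env.get_state()["time_s"],T0[:3,3])
ax=pinaxis(np.radians(15)); tip=rest_o+np.array([0,0,.005])+.0012*rx
go(pose(-ax,ryv,tip+.109*ax),T0,N=5)
E
```

```text
[0.4889 0.1495 0.017 ]
[0.5174 0.2011 0.017 ]
[0.6099 0.1519 0.017 ]
[0.5818 0.0996 0.017 ]
1.55 [0.48   0.1903 0.3798]
5 rows of [0.6, -0.01, -0.0, -0.0, -0.0, 0.0] resid mm [0.0047 0.3054 0.2726] deg 0.15383811276337175
```

Call:
move_arm --pt "0.6 0 0 0 0 0" --pt "0.6 0 0 0 0 0" --pt "0.6 0 0 0 0 0" --pt "0.6 0 0 0 0 0" --pt "0.6 0 0 0 0 0"

```text
time_s: 2.05
position: [0.5063, 0.1785, 0.2629]
tool_rot: [0.002, 1.312, -0.49]
wrist_force: [0.4, 0.7, 0.7]
finger_gap: 0.998
```

Call:
move_arm --pt "0 0 0 0 0 0"

```text
time_s: 2.15
position: [0.5052, 0.1772, 0.2609]
tool_rot: [-0.018, 1.315, -0.512]
wrist_force: [-0.4, -0.2, -0.6]
finger_gap: 0.999
```

```bash
python3 look.py b wrist side
python3 - <<'E'
import cv2,numpy as np
a=cv2.imread("pics/wrist_b.png"); b=cv2.imread("pics/side_b.png")
cv2.imwrite("pics/b.png",np.hstack([cv2.resize(a,(400,300)),cv2.resize(b[200:320,260:420],(400,300))]))
E
```

```text
2.25 [0.5062 0.1779 0.2638] [-0.3942  0.4241 -0.0795  2.0319  0.4533  0.5839  0.2451] [-0.0898  0.5791  0.0494] [0.1091 0.2431 0.0447] 1.0000993714981485
```

View pics/b.png

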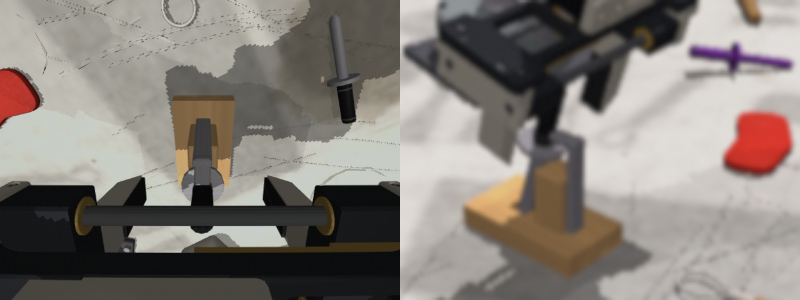

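The wrist view shows the grip midway between the fingers, and the side view shows the fingertips just above the collar. I close the gripper.

Call:
move_arm --pt "0 0 0 0 0 0" --pt "0 0 0 0 0 0" --pt "0 0 0 0 0 0" --pt "0 0 0 0 0 0" --pt "0 0 0 0 0 0" --grip 0 --grip_force 25

```text
time_s: 2.75
position: [0.507, 0.1765, 0.2644]
tool_rot: [0.001, 1.311, -0.495]
wrist_force: [1.2, -0.3, -0.6]
finger_gap: 0.615
```

Call:
move_arm --pt "0 0 0 0 0 0" --pt "0 0 0 0 0 0"

```text
time_s: 2.95
position: [0.5069, 0.1764, 0.264]
tool_rot: [-0.001, 1.311, -0.497]
wrist_force: [0.3, 0.3, 0.4]
finger_gap: 0.442
```

Run:
```python
from h import *
s=env.get_state(); T0=toolT(s); print(s["time_s"],s["position"],s["wrist_force"],s["torque"],s["finger_gap"])
ax=pinaxis(np.radians(15)); tip=rest_o+np.array([0,0,.006])+.0012*rx
# rotate about foot by 15deg: axis: lean goes to 0
Rw=R.from_rotvec(ryv*np.radians(15)).as_matrix()
print(Rw@ax)
G=np.eye(4);G[:3,:3]=Rw;G[:3,3]=tip-Rw@tip
go(G@T0,T0,N=8)
G2=G.copy();G2[2,3]+=.10
go(G2@T0,G@T0,N=5)
```

```text
2.95 [0.5069 0.1764 0.264 ] [0.2787 0.3244 0.3701] [0.0903 0.2688 0.0249] 0.4420901728383621
[ 0. -0.  1.]
8 rows of [0.0, -0.0, 0.22, 0.0, 0.23, 0.0] resid mm [-0.3076  0.0746 -1.0414] deg 0.2805246385063057
5 rows of [-0.5, 0.0, -0.0, -0.0, -0.0, -0.0] resid mm [-0.1685  0.1028  0.0002] deg 0.0
```

Fingers are still closing (about 0.08 per 0.1 s).

Call:
move_arm --pt "0 0 0 0 0 0" --pt "0 0 0 0 0 0" --pt "0 0 0 0 0 0" --pt "0 0 0 0 0 0"

```text
time_s: 3.35
position: [0.5068, 0.1762, 0.2639]
tool_rot: [-0.003, 1.311, -0.5]
wrist_force: [-0.4, -0.3, 0.5]
finger_gap: 0.167
```

Run:
```python
from h import *
s=env.get_state(); print(s["time_s"],s["position"],s["wrist_force"],s["torque"],s["finger_gap"]*92)
```

```text
3.35 [0.5068 0.1762 0.2639] [-0.369  -0.328   0.4868] [-0.0228  0.3325 -0.0399] 15.379860704938581
```

Call:
move_arm --pt "0 0 0.22 0 0.23 0" --pt "0 0 0.22 0 0.23 0" --pt "0 0 0.22 0 0.23 0" --pt "0 0 0.22 0 0.23 0"

```text
time_s: 3.75
position: [0.5373, 0.16, 0.2712]
tool_rot: [-0.002, 1.441, -0.498]
wrist_force: [-0.1, 0.2, -0.9]
finger_gap: 0.172
```

Call:
move_arm --pt "0 0 0.22 0 0.23 0" --pt "0 0 0.22 0 0.23 0" --pt "0 0 0.22 0 0.23 0" --pt "0 0 0.22 0 0.23 0" --pt "0 0 0 0 0 0"

```text
time_s: 4.25
position: [0.5686, 0.1425, 0.2738]
tool_rot: [-0.198, 1.569, -0.697]
wrist_force: [-1.4, 1.4, 0.0]
finger_gap: 0.164
```

```bash
python3 look.py c side
python3 - <<'E'
from h import *
print(toolT(env.get_state()))
b=cv2.imread("pics/side_c.png")
cv2.imwrite("pics/c.png",cv2.resize(b[200:320,260:420],(640,480)))
E
```

```text
4.3 [0.568  0.1431 0.2737] [-0.1097  0.5235 -0.2367  1.8243  0.1652  0.8117  0.6436] [-0.3031  0.0935 -1.7308] [-0.0168  0.0182 -0.0083] 0.16928060788241459
[[ 0.0017  0.4771  0.8788  0.568 ]
 [-0.0016  0.8788 -0.4771  0.1431]
 [-1.     -0.0006  0.0023  0.2737]
 [ 0.      0.      0.      1.    ]]
```

View pics/c.png

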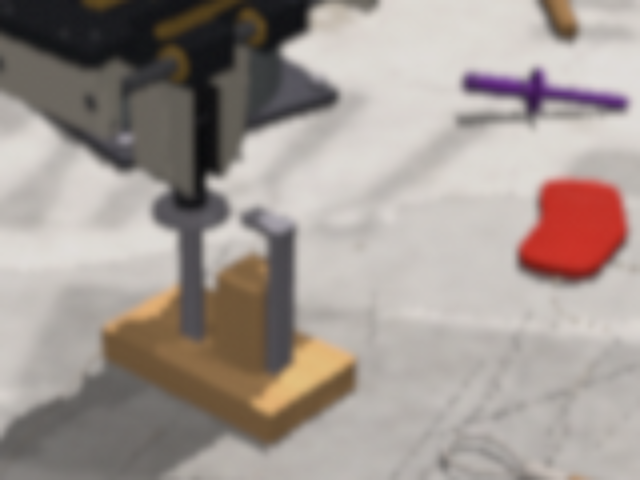

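The pin stands upright and its collar is clear of the lip. I lift straight up.

Call:
move_arm --pt "-0.4 0 0 0 0 0" --pt "-0.7 0 0 0 0 0" --pt "-0.8 0 0 0 0 0" --pt "-0.8 0 0 0 0 0" --pt "-0.8 0 0 0 0 0"

```text
time_s: 4.8
position: [0.5668, 0.1441, 0.4152]
tool_rot: [-0.218, 1.567, -0.714]
wrist_force: [-0.4, 0.3, -1.9]
finger_gap: 0.164
```

Run:
```python
from h import *
s=env.get_state(); T0=toolT(s); print(s["time_s"],s["position"],s["qpos"],s["wrist_force"],s["finger_gap"])
hx=(knob-mouth)*[1,1,0]; hx/=np.linalg.norm(hx); hy=np.cross([0,0,1],hx); print(hx,hy,np.degrees(np.arctan2(hx[1],hx[0])))
ga=-np.sin(np.pi/6)*hx+np.array([0,0,np.cos(np.pi/6)])
# pin tip 60 mm above mouth along ga; grasp at 108 from tip
for off in (.06,):
    Tt=pose(-ga,hy,mouth+ga*(off+.108)); print(Tt)
    go(Tt,T0)
```

```text
4.8 [0.5668 0.1441 0.4152] [-0.0851  0.3538 -0.2657  1.7143  0.1067  1.0854  0.6908] [-0.407   0.3463 -1.9292] 0.16447636928712062
[ 0.7491 -0.6624  0.    ] [ 0.6624  0.7491 -0.    ] -41.48345250366455
[[ 0.3746  0.6624  0.6488  0.4784]
 [-0.3312  0.7491 -0.5737  0.0274]
 [-0.866   0.      0.5     0.3624]
 [ 0.      0.      0.      1.    ]]
5 rows of [0.26, -0.73, -0.1, 0.32, -0.74, -0.09] resid mm [ 0.021   0.786  -0.0679] deg 0.19505815050136907
```

Call:
move_arm --pt "0.26 -0.73 -0.1 0.32 -0.74 -0.09" --pt "0.26 -0.73 -0.1 0.32 -0.74 -0.09" --pt "0.26 -0.73 -0.1 0.32 -0.74 -0.09" --pt "0.26 -0.73 -0.1 0.32 -0.74 -0.09" --pt "0.26 -0.73 -0.1 0.32 -0.74 -0.09"

```text
time_s: 5.3
position: [0.4775, 0.0259, 0.3612]
tool_rot: [-0.001, 1.045, -0.726]
wrist_force: [0.2, -2.6, -1.3]
finger_gap: 0.168
```

Call:
move_arm --pt "0 0 0 0 0 0" --pt "0 0 0 0 0 0"

```text
time_s: 5.5
position: [0.478, 0.0267, 0.361]
tool_rot: [-0.007, 1.05, -0.729]
wrist_force: [0.4, -0.2, -0.7]
finger_gap: 0.169
```

```bash
python3 look.py d wrist scene side
python3 - <<'E'
from h import *
print(toolT(env.get_state()))
a=cv2.imread("pics/scene_d.png"); b=cv2.imread("pics/side_d.png")
cv2.imwrite("pics/d.png",np.hstack([cv2.resize(a[220:340,350:470],(400,400),interpolation=2),cv2.resize(b[140:260,250:370],(400,400),interpolation=2)]))
E
```

```text
5.65 [0.4799 0.0273 0.3621] [-0.2255  0.1542 -0.0553  2.1736  0.7679  0.6651 -0.0135] [ 0.1334  0.1142 -1.2534] [ 0.4425  0.504  -0.023 ] 0.1701441146104842
[[ 0.3733  0.6623  0.6496  0.4799]
 [-0.331   0.7492 -0.5737  0.0273]
 [-0.8666 -0.0008  0.499   0.3621]
 [ 0.      0.      0.      1.    ]]
```

View pics/d.png

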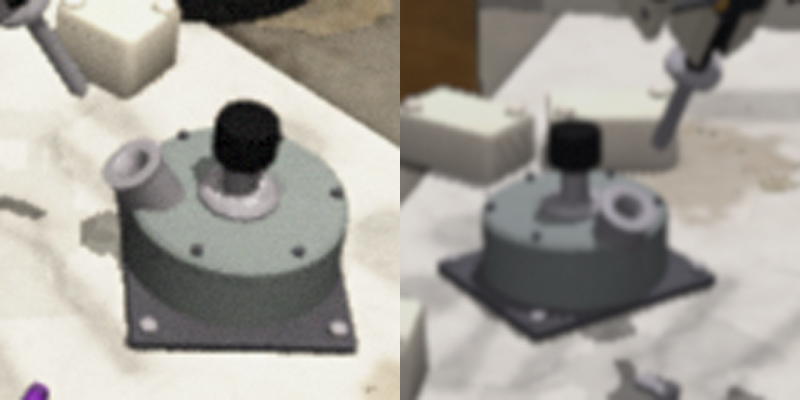

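View pics/wrist_d.png

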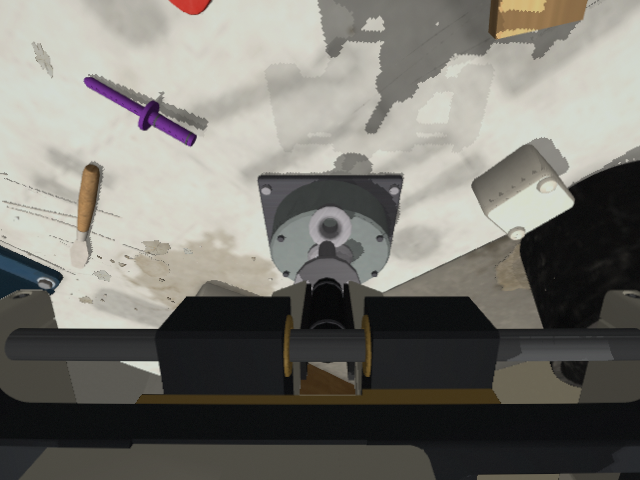

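Wrist view: guide mouth near (330,227), pin tip near (326,246). I crop to refine.

Run:
```python
from h import *
a=cv2.imread("pics/wrist_d.png"); 
cv2.imwrite("pics/d2.png",cv2.resize(a[190:290,270:390],None,fx=6,fy=6,interpolation=2))
s=cv2.imread("pics/scene_d.png");b=cv2.imread("pics/side_d.png")
cv2.imwrite("pics/d3.png",np.hstack([cv2.resize(s[210:285,345:405],(400,500),interpolation=2),cv2.resize(b[145:220,290:350],(400,500),interpolation=2)]))
```

```text
(no output)
```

View pics/d2.png

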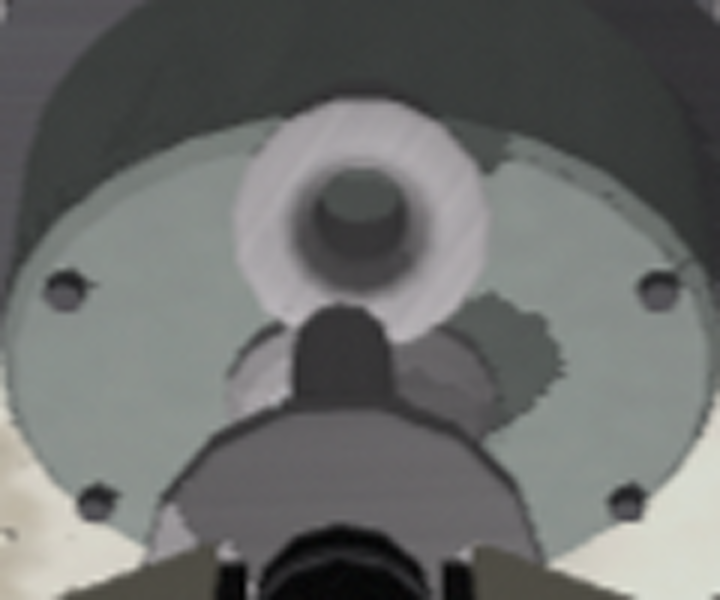

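View pics/d3.png

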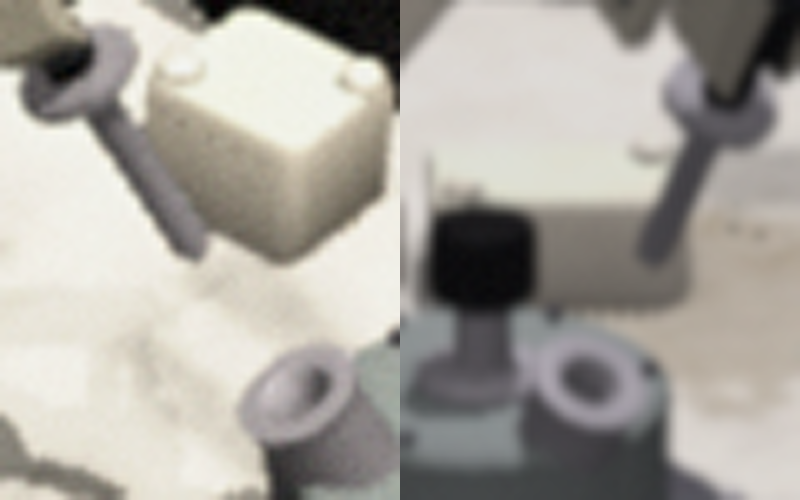

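Run:
```python
from h import *
Tw=np.load("pics/wrist_d.npz")["T"]; Tt=np.load("pics/wrist_d.npz")["tool"]
def rep(n,sc,si,wr):
    p,e=tri([ray("scene",sc),ray("side",si),ray("wrist",wr,Tw)]); q,e2=tri([ray("scene",sc),ray("side",si)])
    Ti=np.linalg.inv(Tt)
    print(n,p,np.round(np.array(e)*1000,1),"tool",(Ti@np.r_[p,1])[:3]*1000,"| 2cam",q,(Ti@np.r_[q,1])[:3]*1000, "reproj wrist",proj("wrist",p,Tw)); return p
m=rep("mouth",(389.9,269.1),(318.9,202),(330.2,226.7))
t=rep("tip",(374.1,247.5),(328.1,183.7),(327,241.5))
k=rep("collar top",(345+78/6.667,210+72/6.667),(290+318/6.667,145+97/6.667),(270+347/6,190+490/6)) 
print("tip expected tool x",159.2+108)
# tip in wrist image for pin on tool axis
for tz in (0,2,-2): print(tz,proj("wrist",(Tt@np.array([.2672,0,tz/1000,1]))[:3],Tw))
print("mouth wrist @z.079",onz("wrist",(330.2,226.7),.079,Tw), "scene",onz("scene",(389.9,269.1),.079),"side",onz("side",(318.9,202),.079))
```

```text
mouth [ 0.6016 -0.0817  0.0764] [0.4 0.7 0.9] tool [328.6824   1.6087   0.907 ] | 2cam [ 0.6012 -0.0821  0.0763] [328.7327   0.9502   0.819 ] reproj wrist [[329.2904 226.1882]]
tip [ 0.5759 -0.0604  0.1294] [1.  0.9 1.9] tool [266.1311   0.3111  -1.7023] | 2cam [ 0.5765 -0.0606  0.1301] [265.8343   0.5605  -0.801 ] reproj wrist [[327.9775 243.9771]]
collar top [ 0.5506 -0.0364  0.1899] [1.9 4.  5.8] tool [196.2965   1.3927  -1.7927] | 2cam [ 0.552  -0.0379  0.1925] [195.0807   1.1459   1.2362] reproj wrist [[330.2613 282.2014]]
tip expected tool x 267.2
0 [[327.5437 245.7863]]
2 [[327.5419 248.4099]]
-2 [[327.5455 243.1509]]
mouth wrist @z.079 [ 0.6008 -0.0798  0.079 ] scene [ 0.5992 -0.084   0.079 ] side [ 0.5996 -0.0761  0.079 ]
```

Call:
move_arm --pt "0.3 0.01 0.01 0 0 0" --pt "0.3 0.01 0.01 0 0 0" --pt "0.3 0.01 0.02 0 0 0" --pt "0.3 0.01 0.01 0 0 0" --pt "0 0 0 0 0 0"

```text
time_s: 6.15
position: [0.4992, 0.0092, 0.3186]
tool_rot: [-0.012, 1.05, -0.738]
wrist_force: [-0.2, -0.5, -1.2]
finger_gap: 0.173
```

```bash
python3 look.py e wrist scene side
python3 - <<'E'
from h import *
a=cv2.imread("pics/wrist_e.png"); 
s=cv2.imread("pics/scene_e.png");b=cv2.imread("pics/side_e.png")
cv2.imwrite("pics/e2.png",cv2.resize(a[200:300,270:390],None,fx=6,fy=6,interpolation=2))
cv2.imwrite("pics/e3.png",np.hstack([cv2.resize(s[215:290,355:415],(400,500),interpolation=2),cv2.resize(b[145:220,290:350],(400,500),interpolation=2)]))
E
```

```text
6.3 [0.4993 0.0103 0.3205] [-0.2132  0.2523 -0.0159  2.1722  0.8617  0.5735 -0.0875] [ 0.0935  0.5362 -0.5241] [ 0.4548  0.5116 -0.0418] 0.1693672043401666
```

View pics/e2.png

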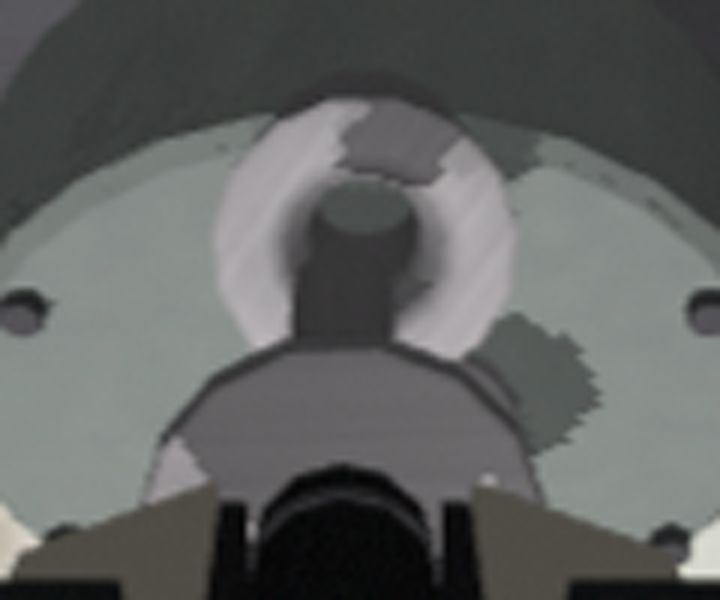

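View pics/e3.png

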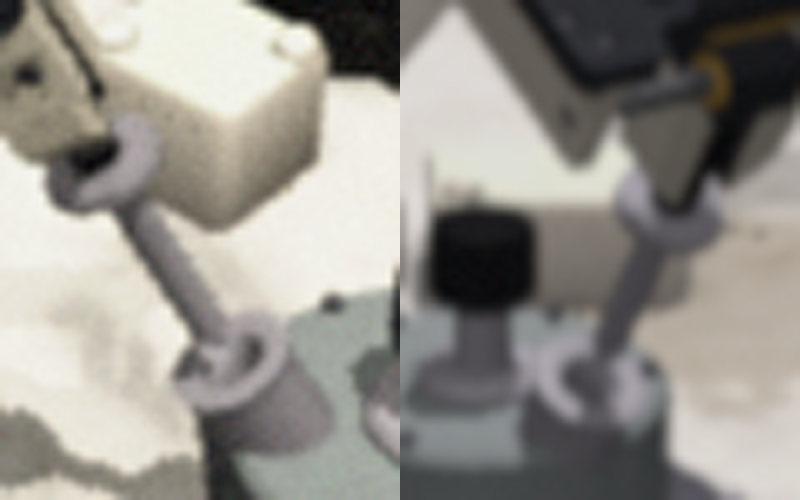

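Wrist view: mouth centre is at crop x≈364 and the pin at x≈345, so the pin needs about +2 to 2.5 mm in tool y. The housing holes lie symmetric and level, so the yaw is right. I correct and advance a bit.

Call:
move_arm --pt "0 0.06 0 0 0 0" --pt "0.15 0 0 0 0 0" --pt "0 0 0 0 0 0" --pt "0 0 0 0 0 0"

```text
time_s: 6.7
position: [0.503, 0.01, 0.3155]
tool_rot: [-0.006, 1.049, -0.731]
wrist_force: [-0.3, 0.2, -1.0]
finger_gap: 0.167
```

```bash
python3 look.py f wrist scene side
python3 - <<'E'
from h import *
a=cv2.imread("pics/wrist_f.png"); 
s=cv2.imread("pics/scene_f.png");b=cv2.imread("pics/side_f.png")
cv2.imwrite("pics/f2.png",np.hstack([cv2.resize(a[205:280,300:360],(400,500),interpolation=2),cv2.resize(b[145:220,290:350],(400,500),interpolation=2)]))
cv2.imwrite("pics/f3.png",cv2.resize(s[215:290,355:415],(480,600),interpolation=2))
E
```

```text
6.85 [0.5031 0.0101 0.3157] [-0.2148  0.2667 -0.0115  2.1676  0.8733  0.5647 -0.0995] [ 0.2897 -0.4423 -1.5694] [0.4734 0.5582 0.0066] 0.1699621860566505
```

View pics/f2.png

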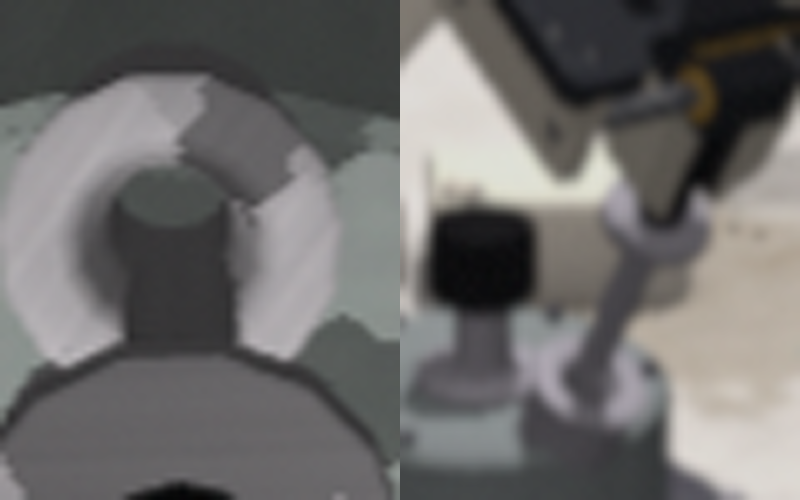

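View pics/f3.png

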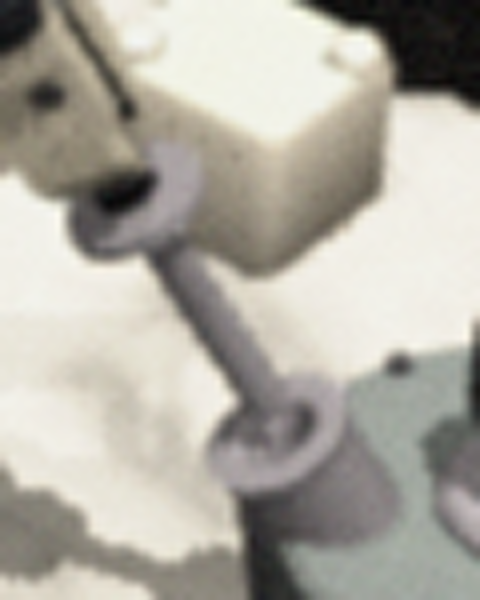

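Pin and mouth are centred in all views. I advance gently and watch the force.

Call:
move_arm --pt "0.15 0 0 0 0 0" --pt "0.15 0 0 0 0 0" --pt "0.15 0 0 0 0 0"

```text
time_s: 7.15
position: [0.5097, 0.0038, 0.2994]
tool_rot: [-0.007, 1.049, -0.732]
wrist_force: [-1.9, 0.9, -0.9]
finger_gap: 0.168
```

Call:
move_arm --pt "0.12 0 0 0 0 0" --pt "0.12 0 0 0 0 0"

```text
time_s: 7.35
position: [0.5131, 0.0007, 0.2908]
tool_rot: [-0.008, 1.049, -0.733]
wrist_force: [-1.1, 0.6, -0.4]
finger_gap: 0.168
```

```bash
python3 look.py g side scene
python3 - <<'E'
from h import *
s=cv2.imread("pics/scene_g.png");b=cv2.imread("pics/side_g.png")
cv2.imwrite("pics/g.png",np.hstack([cv2.resize(s[215:290,355:415],(400,500),interpolation=2),cv2.resize(b[145:220,290:350],(400,500),interpolation=2)]))
E
```

```text
7.45 [0.5131 0.0006 0.2907] [-0.2144  0.3259  0.0174  2.1635  0.9345  0.513  -0.152 ] [-1.7985 -0.6849 -2.7568] [ 0.4828  0.9514 -0.0485] 0.1701579163035631
```

View pics/g.png

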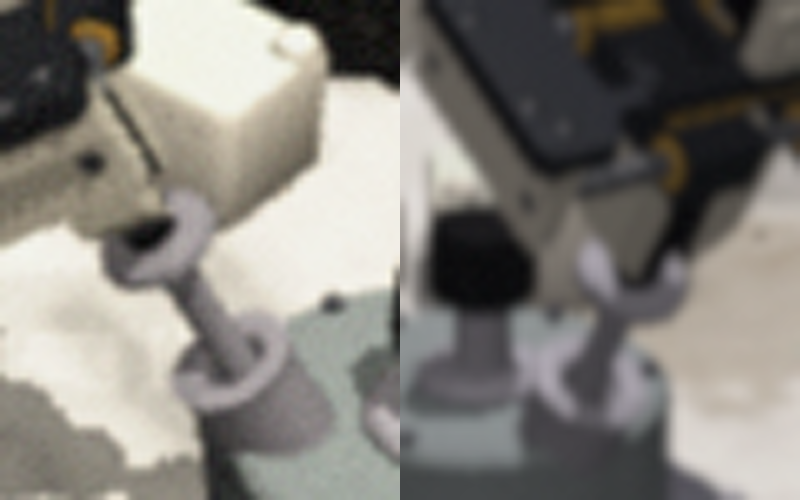

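Call:
move_arm --pt "0.1 0 0 0 0 0" --pt "0.1 0 0 0 0 0" --pt "0.1 0 0 0 0 0"

```text
time_s: 7.75
position: [0.5175, -0.0032, 0.2808]
tool_rot: [-0.007, 1.049, -0.732]
wrist_force: [-4.7, 1.4, -1.2]
finger_gap: 0.167
```

Run:
```python
from h import *
s=env.get_state(); print(s["time_s"],s["position"],s["wrist_force"],s["torque"],s["finger_gap"])
```

```text
7.75 [ 0.5175 -0.0032  0.2808] [-4.6751  1.4482 -1.2075] [ 0.6512  1.4889 -0.2559] 0.1666976381453811
```

Call:
move_arm --pt "0.1 0 -0.03 0 0 0" --pt "0.1 0 -0.02 0 0 0" --pt "0.1 0 0 0 0 0"

```text
time_s: 8.05
position: [0.5212, -0.0062, 0.2697]
tool_rot: [-0.006, 1.048, -0.731]
wrist_force: [-2.0, -1.3, -1.3]
finger_gap: 0.167
```

```bash
python3 look.py h side scene
python3 - <<'E'
from h import *
s=cv2.imread("pics/scene_h.png");b=cv2.imread("pics/side_h.png")
cv2.imwrite("pics/h.png",np.hstack([cv2.resize(s[215:290,355:415],(400,500),interpolation=2),cv2.resize(b[145:220,290:350],(400,500),interpolation=2)]))
E
```

```text
8.15 [ 0.5213 -0.0063  0.2695] [-0.2211  0.3765  0.0468  2.1588  0.9946  0.4685 -0.209 ] [-1.4656 -1.5824 -1.5633] [ 0.2613  0.8959 -0.1767] 0.17030678346917288
```

View pics/h.png

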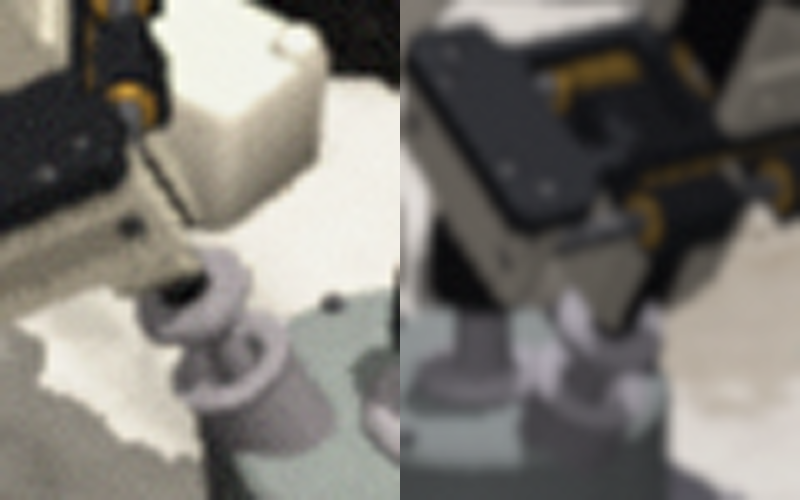

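Call:
move_arm --pt "0 0 0 0 0 0" --pt "0 0 0 0 0 0" --pt "0 0 0 0 0 0" --pt "0 0 0 0 0 0" --pt "0 0 0 0 0 0" --grip 0.6

```text
time_s: 8.65
position: [0.5211, -0.0058, 0.2701]
tool_rot: [-0.005, 1.048, -0.729]
wrist_force: [0.8, -0.3, -0.0]
finger_gap: 0.555
```

Call:
move_arm --pt "-0.4 0 0 0 0 0" --pt "-0.7 0 0 0 0 0" --pt "-0.8 0 0 0 0 0"

```text
time_s: 8.95
position: [0.4921, 0.0193, 0.3358]
tool_rot: [-0.009, 1.05, -0.734]
wrist_force: [1.1, 0.6, 0.6]
finger_gap: 0.604
```

```bash
python3 look.py i side scene wrist
python3 - <<'E'
from h import *
s=cv2.imread("pics/scene_i.png");b=cv2.imread("pics/side_i.png")
cv2.imwrite("pics/i.png",np.hstack([cv2.resize(s[190:340,340:460],(400,500),interpolation=2),cv2.resize(b[115:265,250:370],(400,500),interpolation=2)]))
E
```

```text
9.1 [0.4931 0.0202 0.3376] [-0.2192  0.2145 -0.0371  2.1708  0.8269  0.611  -0.0652] [ 0.8089 -0.0901 -0.3514] [ 0.337   0.459  -0.0207] 0.6014546430568871
```

View pics/i.png

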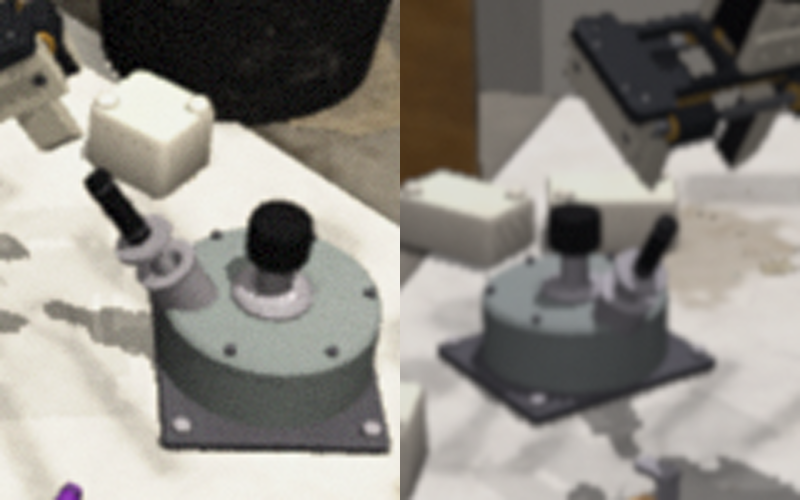

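View pics/wrist_i.png

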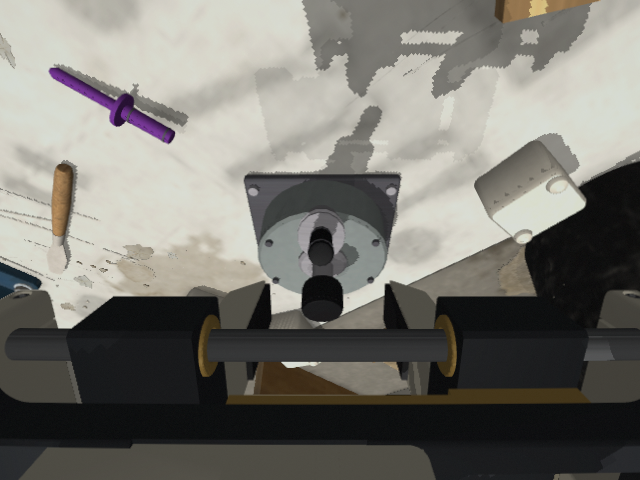

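The pin stands in the guide on the flange with its collar off the mouth (scene crop (150,245) vs (165,265)). Next is the knob, tool vertical.

Run:
```python
from h import *
T0=toolT(env.get_state())
hx=np.array([.7491,-.6624,0]); hy=np.array([.6624,.7491,0])
kn=np.array([.650,-.1225,0])
go(pose(np.array([0,0,-1.]),hy,kn+[0,0,.215]),T0)
go(pose(np.array([0,0,-1.]),hy,kn+[0,0,.215]),T0,N=7)
```

```text
6 rows of [0.12, -0.01, 0.9, -0.0, 0.63, -0.0] resid mm [-0.5164 -0.2606 -0.2257] deg 0.20174847406752403
7 rows of [0.1, -0.01, 0.77, -0.0, 0.54, -0.0] resid mm [ 0.0487 -0.2272  0.4724] deg 0.201748474067527
```

Call:
move_arm --pt "0.12 0 0.9 0 0.63 0" --pt "0.12 0 0.9 0 0.63 0" --pt "0.12 0 0.9 0 0.63 0" --pt "0.12 0 0.9 0 0.63 0" --pt "0.12 0 0.9 0 0.63 0"

```text
time_s: 9.6
position: [0.6179, -0.0928, 0.373]
tool_rot: [-0.06, 1.467, -0.789]
wrist_force: [1.0, 1.0, 0.0]
finger_gap: 0.603
```

Call:
move_arm --pt "0.12 0 0.9 0 0.63 0" --pt "0 0 0 0 0 0" --pt "0 0 0 0 0 0"

```text
time_s: 9.9
position: [0.6439, -0.1171, 0.3697]
tool_rot: [-0.498, 1.551, -1.229]
wrist_force: [0.2, 1.7, -0.8]
finger_gap: 0.6
```

```bash
python3 look.py j wrist
python3 - <<'E'
from h import *
print(toolT(env.get_state()))
E
```

```text
9.95 [ 0.6434 -0.1152  0.3704] [ 0.2372  0.506  -0.1467  1.586   0.1017  1.0474  0.9002] [-0.2202  0.0635 -0.1346] [-0.0284 -0.0004  0.0158] 0.5969215388483256
[[ 0.0071  0.6661  0.7458  0.6434]
 [-0.018   0.7458 -0.666  -0.1152]
 [-0.9998 -0.0087  0.0173  0.3704]
 [ 0.      0.      0.      1.    ]]
```

View pics/wrist_j.png

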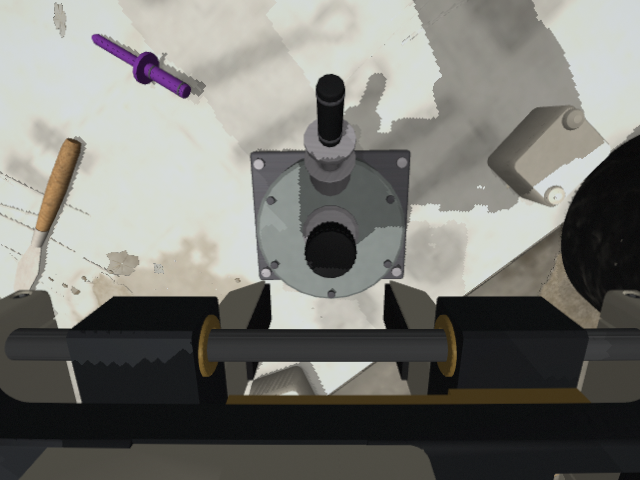

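Run:
```python
from h import *
d=np.load("pics/wrist_j.npz"); T=d["T"]
a=cv2.imread("pics/wrist_j.png"); cv2.imwrite("pics/j2.png",cv2.resize(a[195:295,280:380],None,fx=6,fy=6,interpolation=2))
print("knob",onz("wrist",(331,250),.114,T))
sc=(424,240+58/4);si=(302.5,165+53/4)
print("top scene/side",onz("scene",sc,.114),onz("side",si,.114),tri([ray("scene",sc),ray("side",si),ray("wrist",(331,250),T)]))
```

```text
knob [ 0.6469 -0.1198  0.114 ]
top scene/side [ 0.6482 -0.1222  0.114 ] [ 0.6464 -0.1156  0.114 ] (array([ 0.6482, -0.1208,  0.1122]), [np.float64(0.00141539393349303), np.float64(0.0004996254804117465), np.float64(0.0009717046208751237)])
```

View pics/j2.png

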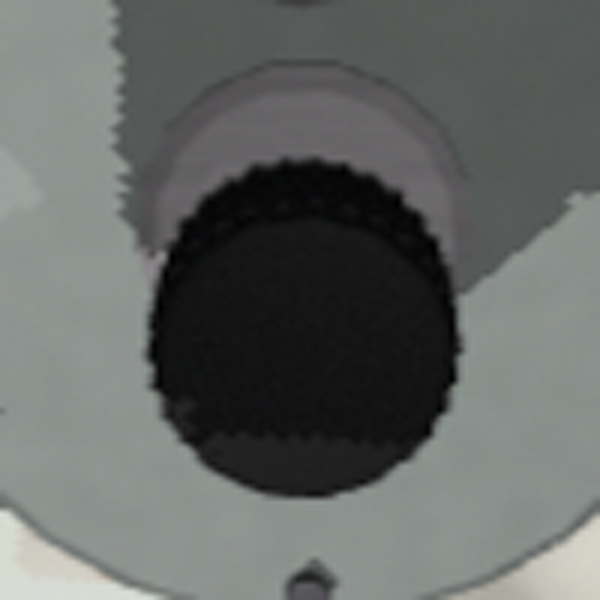

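Run:
```python
from h import *
d=np.load("pics/wrist_j.npz"); T=d["T"]
print("knob",onz("wrist",(331,254.3),.114,T))
sc=(424,240+58/4);si=(302.5,165+53/4)
print(tri([ray("scene",sc),ray("side",si),ray("wrist",(331,254.3),T)]))
hy=np.array([.6624,.7491,0]); kn=np.array([.6493,-.1217,0])
T0=toolT(env.get_state()); print(gp(T0))
A=pose(np.array([0,0,-1.]),hy,kn+[0,0,.190]); n,r,T1=go(A,T0,N=4)
go(pose(np.array([0,0,-1.]),hy,kn+[0,0,.106]),A,N=5)
```

```text
knob [ 0.6493 -0.1219  0.114 ]
(array([ 0.649 , -0.1218,  0.1123]), [np.float64(0.000731472176522194), np.float64(0.0012535470934781719), np.float64(0.0008429226336916645)])
[ 0.6446 -0.1181  0.2112]
4 rows of [0.13, -0.01, 0.05, -0.01, 0.03, 0.02] resid mm [ 0.8316  0.2817 -0.488 ] deg 0.1480294909794693
5 rows of [0.42, -0.0, 0.0, 0.0, 0.0, 0.0] resid mm [ 0.  0. -0.] deg 0.0
```

Call:
move_arm --pt "0.13 -0.01 0.06 -0.01 0.03 0.02" --pt "0.13 -0.01 0.05 -0.01 0.03 0.02" --pt "0.13 -0.01 0.05 -0.01 0.03 0.02" --pt "0.13 -0.01 0.05 -0.01 0.03 0.02" --pt "0 0 0 0 0 0"

```text
time_s: 10.45
position: [0.649, -0.1224, 0.3507]
tool_rot: [1.219, 1.567, 0.497]
wrist_force: [-0.0, 1.2, -0.4]
finger_gap: 0.601
```

```bash
python3 look.py k wrist
python3 - <<'E'
from h import *
hy=np.array([.6624,.7491,0]); kn=np.array([.6493,-.1217,0])
T0=toolT(env.get_state()); print(gp(T0),T0[:3,:3])
go(pose(np.array([0,0,-1.]),hy,kn+[0,0,.106]),T0,N=5)
d=np.load("pics/wrist_k.npz")
print("pred knob top px",proj("wrist",kn+[0,0,.114],d["T"]))
a=cv2.imread("pics/wrist_k.png"); cv2.imwrite("pics/k2.png",cv2.resize(a[195:315,260:400],None,fx=5,fy=5,interpolation=2))
E
```

```text
10.5 [ 0.6491 -0.1223  0.3511] [ 0.2542  0.5395 -0.1517  1.5796  0.0885  1.0258  0.9262] [ 0.0528  0.1973 -0.3293] [-0.1203  0.0315  0.0362] 0.6006035781973039
[ 0.6497 -0.122   0.1919] [[ 0.0037  0.6614  0.75  ]
 [ 0.0016  0.75   -0.6614]
 [-1.      0.0037  0.0017]]
5 rows of [0.43, 0.0, -0.0, 0.0, 0.0, -0.01] resid mm [0.0066 0.6029 0.0567] deg 0.22668933435616728
pred knob top px [[327.5128 258.9634]]
```

View pics/k2.png

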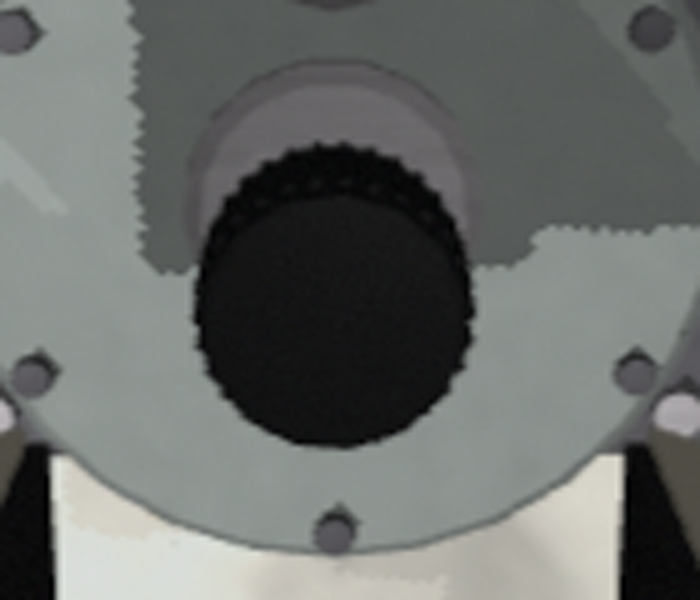

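The knob top is at (327,259), as predicted, and midway between the fingers. I descend and take hold.

Call:
move_arm --pt "0.43 0 0 0 0 0" --pt "0.43 0 0 0 0 0" --pt "0.43 0 0 0 0 0" --pt "0.43 0 0 0 0 0" --pt "0.42 0 0 0 0 0"

```text
time_s: 11.0
position: [0.6499, -0.1219, 0.2654]
tool_rot: [1.002, 1.565, 0.279]
wrist_force: [0.1, -0.2, 0.0]
finger_gap: 0.602
```

Call:
move_arm --pt "0 0 0 0 0 0" --pt "0 0 0 0 0 0" --pt "0 0 0 0 0 0" --pt "0 0 0 0 0 0" --pt "0 0 0 0 0 0" --grip 0 --grip_force 15

```text
time_s: 11.5
position: [0.6495, -0.1229, 0.2666]
tool_rot: [0.824, 1.566, 0.101]
wrist_force: [-2.2, -1.2, 0.3]
finger_gap: 0.388
```

```bash
python3 look.py l wrist scene
python3 - <<'E'
from h import *
a=cv2.imread("pics/scene_l.png");b=cv2.imread("pics/wrist_l.png")
cv2.imwrite("pics/l.png",np.hstack([cv2.resize(a[190:340,340:460],(400,500),interpolation=2),cv2.resize(b[0:350,100:380],(400,500),interpolation=2)]))
E
```

```text
11.6 [ 0.6495 -0.1229  0.2666] [ 0.247   0.6369 -0.1411  1.6317  0.1077  0.8762  0.9121] [-3.7242 -2.2408  1.7306] [-0.7636  0.804  -0.0005] 0.3905233248251523
```

View pics/l.png

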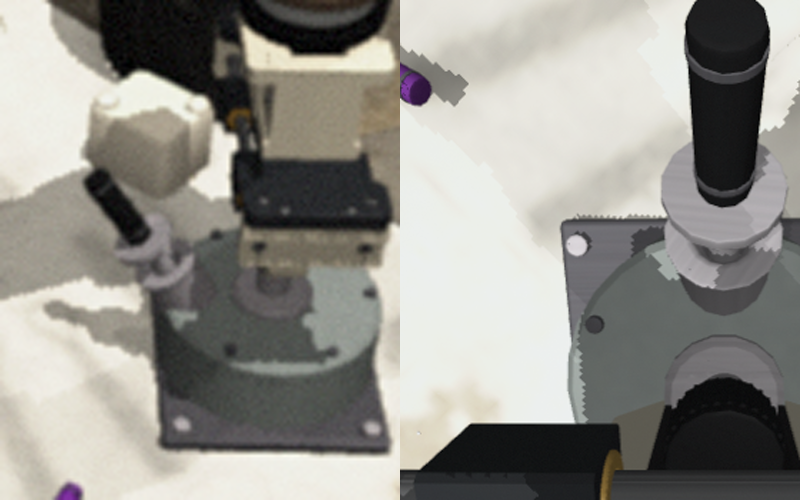

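Call:
move_arm --pt "0 0 0 0.36 0 0" --pt "0 0 0 0.36 0 0" --pt "0 0 0 0.36 0 0" --pt "0 0 0 0.36 0 0" --pt "0 0 0 0.36 0 0"

```text
time_s: 12.1
position: [0.6493, -0.1231, 0.2666]
tool_rot: [1.039, 1.567, 0.063]
wrist_force: [-4.0, -3.6, 1.7]
finger_gap: 0.39
```

```bash
cat > st.py <<'E'
from h import *
s=env.get_state(); T=toolT(s); print(s["time_s"],gp(T),"tilt",np.degrees(np.arccos(-T[2,0])),"yaw",np.degrees(np.arctan2(T[1,1],T[0,1])),"q7",s["qpos"][6],s["wrist_force"],s["torque"],s["finger_gap"])
E
python3 st.py
```

```text
12.1 [ 0.6499 -0.123   0.1074] tilt 0.22210085738619262 yaw 34.05212644235832 q7 0.6944843441809518 [-4.0342 -3.6061  1.6963] [-0.9247  0.9871  0.0851] 0.3899464928101199
```

Call:
move_arm --pt "0 0 0 0.36 0 0" --pt "0 0 0 0.36 0 0" --pt "0 0 0 0.36 0 0" --pt "0 0 0 0.36 0 0" --pt "0 0 0 0.36 0 0"

```text
time_s: 12.6
position: [0.6492, -0.1231, 0.2666]
tool_rot: [1.285, 1.567, 0.057]
wrist_force: [-4.3, -3.6, 3.5]
finger_gap: 0.389
```

```bash
python3 st.py
cat > ls.py <<'E'
from h import *
import sys
t=sys.argv[1]
a=vision.grab_frame("scene")[:,:,::-1]; cv2.imwrite(f"pics/scene_{t}.png",a)
cv2.imwrite(f"pics/s_{t}.png",cv2.resize(a[220:300,350:430],(400,400),interpolation=2))
E
python3 ls.py m
```

```text
12.6 [ 0.6497 -0.1231  0.1074] tilt 0.19947661450875115 yaw 19.649374008940004 q7 0.47878720646889444 [-4.2514 -3.5908  3.4741] [-0.8876  1.1257  0.058 ] 0.38888519907509217
```

View pics/s_m.png

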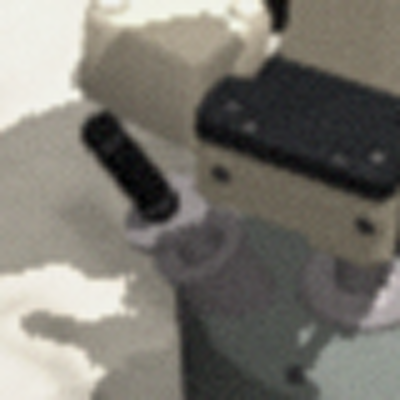

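Call:
move_arm --pt "0 0 0 0.36 0 0" --pt "0 0 0 0.36 0 0" --pt "0 0 0 0.36 0 0" --pt "0 0 0 0.36 0 0" --pt "0 0 0 0.36 0 0"

```text
time_s: 13.15
position: [0.649, -0.1232, 0.2666]
tool_rot: [1.569, 1.568, 0.089]
wrist_force: [-4.5, -3.0, 4.2]
finger_gap: 0.392
```

```bash
python3 st.py
```

```text
13.15 [ 0.6494 -0.1232  0.1074] tilt 0.16679078994560725 yaw 5.242912977344392 q7 0.26332812603696465 [-4.5174 -3.039   4.2148] [-0.9153  1.367   0.1219] 0.39172673975276084
```

Call:
move_arm --pt "0 0 0 0.36 0 0" --pt "0 0 0 0.36 0 0" --pt "0 0 0 0.36 0 0" --pt "0 0 0 0.36 0 0" --pt "0 0 0 0.36 0 0"

```text
time_s: 13.65
position: [0.6488, -0.1232, 0.2666]
tool_rot: [1.88, 1.568, 0.149]
wrist_force: [-6.6, -3.6, 4.0]
finger_gap: 0.393
```

```bash
python3 st.py; python3 ls.py n
```

```text
13.65 [ 0.6491 -0.1232  0.1074] tilt 0.13812375916980774 yaw -9.15524090364049 q7 0.04823139794524904 [-6.5601 -3.5876  4.05  ] [-0.9048  1.506   0.1072] 0.3934376427879855
```

View pics/s_n.png

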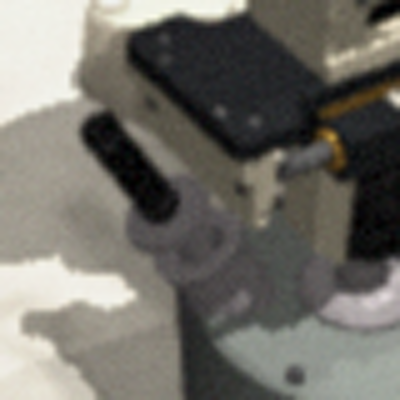

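Call:
move_arm --pt "0 0 0 0.36 0 0" --pt "0 0 0 0.36 0 0" --pt "0 0 0 0.36 0 0" --pt "0 0 0 0.36 0 0" --pt "0 0 0 0.36 0 0"

```text
time_s: 14.2
position: [0.6486, -0.1232, 0.2666]
tool_rot: [2.284, 1.569, 0.302]
wrist_force: [-7.1, -4.4, 6.1]
finger_gap: 0.388
```

```bash
python3 st.py
```

```text
14.2 [ 0.6489 -0.1231  0.1074] tilt 0.11544915255311827 yaw -23.558246311348515 q7 -0.16670421237331617 [-7.0952 -4.3817  6.1255] [-0.8268  1.6822 -0.0139] 0.3884358279280179
```

Call:
move_arm --pt "0 0 0 0.36 0 0" --pt "0 0 0 0.36 0 0" --pt "0 0 0 0.36 0 0" --pt "0 0 0 0.36 0 0" --pt "0 0 0 0.36 0 0"

```text
time_s: 14.7
position: [0.6487, -0.1226, 0.2666]
tool_rot: [2.755, 1.568, 0.523]
wrist_force: [-6.1, -1.6, 4.8]
finger_gap: 0.388
```

```bash
python3 st.py; python3 ls.py o
```

```text
14.7 [ 0.6491 -0.1224  0.1074] tilt 0.14375800186868823 yaw -37.89583613121103 q7 -0.3807723172564917 [-6.1495 -1.6176  4.7717] [-0.441   1.5217  0.3618] 0.38786378510307445
```

View pics/s_o.png

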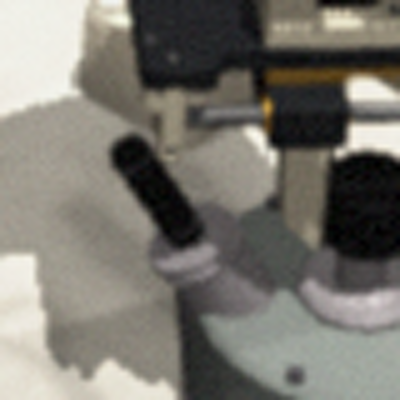

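Grip end has moved from crop (102,128) to (130,150) and the torque rose: the pin dropped into the slot. I check how far.

```bash
python3 - <<'E'
from h import *
hx=np.array([.7491,-.6624,0]); ga=-.5*hx+np.array([0,0,.866])
m=np.array([.6022,-.0810,.079])
for c in (.018,.009,.005,0): 
    p=proj("scene",[m+ga*(c+.057),m+ga*(c+.005)])-[350,220]; print(c,p*5)
E
python3 look.py p side
python3 - <<'E'
import cv2,numpy as np
b=cv2.imread("pics/side_p.png"); a=cv2.imread("pics/scene_o.png")
cv2.imwrite("pics/p.png",np.hstack([cv2.resize(a[235:290,365:415],(440,484),interpolation=2),cv2.resize(b[155:225,295:350],(380,484),interpolation=2)]))
E
```

```text
0.018 [[109.0516 105.8124]
 [172.4185 198.5568]]
0.009 [[120.2497 122.201 ]
 [183.0664 214.1425]]
0.005 [[125.195  129.4388]
 [187.7694 221.0267]]
0 [[131.3496 138.4464]
 [193.623  229.5951]]
14.8 [ 0.6488 -0.1225  0.2666] [-0.0116  0.6409  0.2226  1.6431 -0.1748  0.8751 -0.3804] [-6.6787 -1.9978  3.7675] [-0.643   1.6366  0.2251] 0.38614463935454346
```

View pics/p.png

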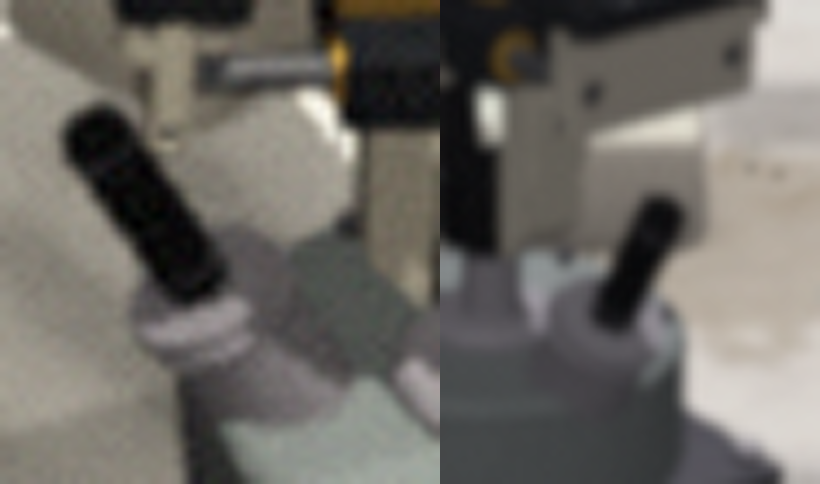

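Call:
move_arm --pt "0 0 0 -0.12 0 0" --pt "0 0 0 -0.12 0 0" --pt "0 0 0 0 0 0"

```text
time_s: 15.1
position: [0.6488, -0.1225, 0.2666]
tool_rot: [2.756, 1.568, 0.559]
wrist_force: [-6.4, -2.2, 5.0]
finger_gap: 0.39
```

```bash
python3 st.py; python3 ls.py q
cat > cmp.py <<'E'
from h import *
import sys
def ge(f):
    a=cv2.imread(f); g=a[236:275,362:400].max(2)
    m=(g<45).astype(np.uint8); n,l,s,c=cv2.connectedComponentsWithStats(m)
    i=1+np.argmax(s[1:,4]); ys,xs=np.where(l==i); 
    P=np.c_[xs,ys]+[362,236]; d=np.array([-.56,-.83]); pr=P@d
    return P[pr>pr.max()-4].mean(0), P.mean(0), s[i,4]
for t in sys.argv[1:]: print(t,*ge(f"pics/scene_{t}.png"))
E
python3 cmp.py i m n o q
```

```text
15.1 [ 0.6492 -0.1223  0.1074] tilt 0.16258231921726496 yaw -35.86796896697679 q7 -0.3505372491159265 [-6.4295 -2.202   5.0356] [-0.5552  1.6276  0.0273] 0.3901033732331669
i [368.9286 243.5357] [374.5948 251.5556] 153
m [369.3846 245.3077] [375.425  253.1188] 160
n [369.4815 245.2222] [375.8187 253.4737] 171
o [375.4  249.72] [381.1647 258.1235] 170
q [375.4815 249.5185] [381.0359 257.9102] 167
```

Call:
move_arm --pt "0 0 0 0 0 0" --pt "0 0 0 0 0 0" --pt "0 0 0 0 0 0" --pt "0 0 0 0 0 0" --grip 0.65

```text
time_s: 15.55
position: [0.6502, -0.1214, 0.2663]
tool_rot: [2.528, 1.565, 0.332]
wrist_force: [0.6, 0.1, 0.1]
finger_gap: 0.638
```

Call:
move_arm --pt "-0.4 0 0 0 0 0" --pt "-0.7 0 0 0 0 0" --pt "-0.8 0 0 0 0 0" --pt "-0.4 0 0 0 0 0"

```text
time_s: 15.95
position: [0.6503, -0.1225, 0.3624]
tool_rot: [2.282, 1.561, 0.085]
wrist_force: [1.0, 0.2, 0.5]
finger_gap: 0.651
```

```bash
python3 st.py; python3 look.py r side wrist scene;python3 ls.py r; python3 cmp.py r
python3 - <<'E'
import cv2,numpy as np
b=cv2.imread("pics/side_r.png"); a=cv2.imread("pics/scene_r.png")
cv2.imwrite("pics/r.png",np.hstack([cv2.resize(a[235:290,365:415],(440,484),interpolation=2),cv2.resize(b[155:225,295:350],(380,484),interpolation=2)]))
E
```

```text
15.95 [ 0.6519 -0.1223  0.2032] tilt 0.5782538632575895 yaw -35.881845439276994 q7 -0.3718592797399889 [1.0009 0.1671 0.5364] [-0.1421  0.0941 -0.0933] 0.6507022288574976
16.1 [ 0.6498 -0.1222  0.3598] [-0.022   0.533   0.2362  1.5841 -0.142   1.0336 -0.3715] [-0.3466 -0.6118 -0.3075] [-0.0925  0.0498  0.0141] 0.6485667541468584
r [375.4815 249.5185] [380.8841 257.7378] 164
```

View pics/r.png

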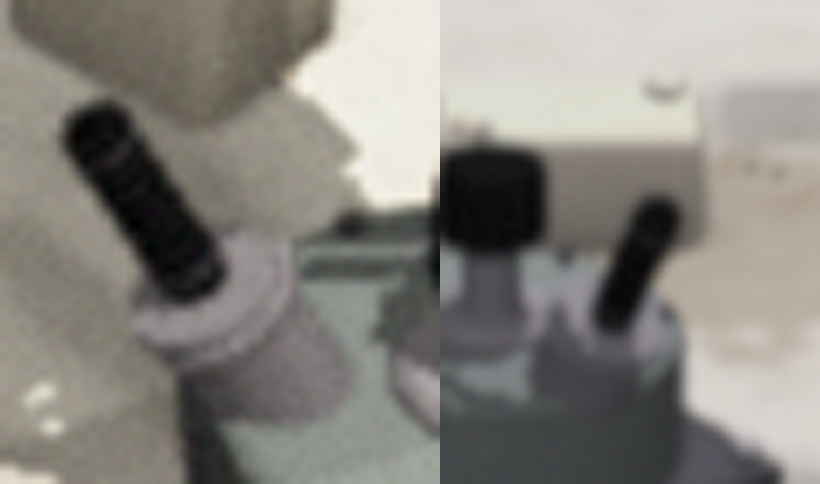

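View pics/wrist_r.png

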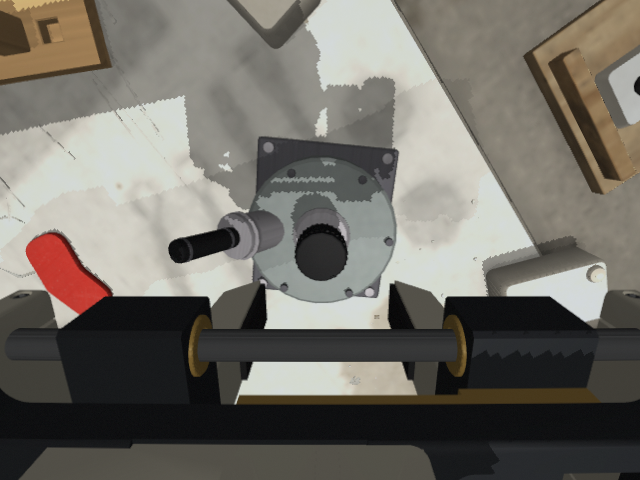

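The collar now appears to lie on the mouth in the scene crop. The wrist view shows it side-on near (240,235), so I zoom in there.

Run:
```python
from h import *
b=cv2.imread("pics/wrist_r.png"); cv2.imwrite("pics/r2.png",cv2.resize(b[190:290,160:300],None,fx=5,fy=5,interpolation=2))
d=np.load("pics/wrist_r.npz")
hx=np.array([.7491,-.6624,0]); ga=-.5*hx+np.array([0,0,.866]); kn=np.array([.6493,-.1219,0])
m=kn-.064*hx+[0,0,.079]
for c in (.005,0): print(c,(proj("wrist",[m,m+ga*c,m+ga*(c+.005),m+ga*(c+.057)],d["T"])-[160,190])*5)
print((proj("wrist",[kn+[0,0,.114]],d["T"])))
```

```text
0.005 [[389.0256 222.4203]
 [365.9879 228.352 ]
 [342.2228 234.4719]
 [ 42.0207 311.8584]]
0 [[389.0256 222.4203]
 [389.0256 222.4203]
 [365.9879 228.352 ]
 [ 75.8857 303.1212]]
[[320.0143 256.3918]]
```

View pics/r2.png

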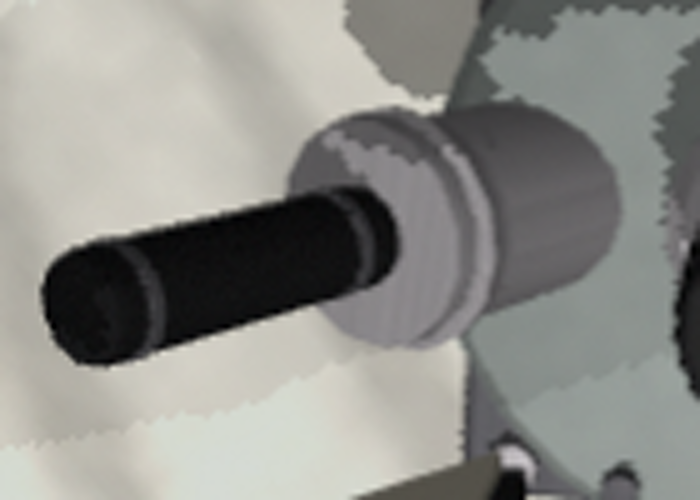

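The collar is seated concentric on the guide's mouth with no gap. The end of the grip is at crop (90,303), against (76,303) predicted for home and (42,312) for a 5 mm gap. The gripper is clear of everything, so I hand in.

```bash
python3 st.py
python3 - <<'E'
from plant import order
print(order.sign_off())
E
```

```text
16.15 [ 0.6499 -0.1217  0.1989] tilt 0.29658229392263286 yaw -35.871247489578295 q7 -0.3715034743744597 [-0.4547 -0.1689 -0.5262] [-0.1379  0.1422 -0.022 ] 0.6502906365085283
the job is handed in; nothing more can be done
None
```

The index pin is home in the slanted guide, its collar on the mouth, and the job was handed in at about 16 s of the 58 s allowed.

- **Taking it out:** I tilted the pin upright about its foot, lifted it clear of the lip, and set it into the guide. I let go before the tip reached the flange, and it came to rest there.
- **Turning the knob:** I turned the knob about 86° at roughly 0.5 rad/s. The pin had dropped into the slot by then and the turning torque had risen, so I eased the knob back about 2° and let go.

**Last checks:** The close wrist view shows the collar concentric on the mouth with no visible gap. The end of the grip lies nearer the position expected for home than that for a 5 mm gap. The gripper was open, about 80 mm above the knob and touching nothing.

**Disagreements:**
- The cameras disagreed by 1 to 4 mm on absolute positions.
- In the scene camera the end of the grip sat about 2 pixels (around 4 mm) from where I expected it for home. I relied on the close wrist view for the fit.
- I did not measure the positions of the weight, plug and kidney at the end. No move went near them.

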